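# Lower the filter stand one hole and hang the filter cup

## Robot

A 6-joint arm with a two-finger parallel gripper is mounted at the origin on the work surface. World frame = base frame: x ahead of the robot, y to its left, z up, the work surface at z = 0. Lengths are in mm, angles in degrees, forces in N, time in s.
With the tool pointing down it reaches from about 300 to 850 mm from the base axis. Payload 4.2 kg.
Tool frame: the origin (TCP) lies on the centre line of the jaws, within the pads' length; the fingertips stand 25 mm ahead of it and the grasp point (between the pads) lies 6 mm ahead of it; x points along the fingers, y is the direction in which the jaws open and shut, and the axes are right-handed (so a half turn about x gives the same grasp; the last joint's range is limited). The gripper opens to 91 mm and grips with 3 to 60 N. Pads are 32 mm wide; open, the fingers measure 118 mm over their backs; the gripper's body (76 mm by 178 mm) begins 60 mm behind the grasp point.
Start: joints at [-77.521, 18.312, 89.639, -0, 72.044, -1.146], TCP at [135.452, -558.832, 238.976] pointing down, gripper open.
Joint ranges: [-177.97, 177.97], [-48.28, 115.42], [12.27, 149.76], [-77.06, 257.06], [2.81, 150.46], [-146.56, 146.56]. Speed limits (degrees/s): [147.25, 147.25, 180, 180, 180, 180].

## Interface

Orientations are given as a 3x3 rotation matrix whose columns are the frame's x, y, z axes.
In Python, from rig import * gives the robot as it stands.
- The arm moves only by the shell command python3 -m jog 'ROWS' [FORCE]. ROWS is JSON, a list of rows, each a list of 3 entries, a list of its own where there are three numbers: the shift along the tool's x, y, z in units of 30 mm (1.0 is 30 mm), then the turn, a rotation vector about the tool's x, y, z in units of 5 degrees (1.0 is 5 degrees), then the opening, from 0 (shut) to 1 (fully open). A call has 1 to 12 rows; each row shifts and turns the commanded pose from where the row before left it, along the tool's axes as they then stand; what a row does not reach is not made up. A row lasts 1/8 s, in which the tool goes at most 62.5 mm and 10.7 degrees, less where a joint would pass 70% of its speed; a pose out of reach is approached as far as the arm can. A call is refused whole if a number of a shift passes 1 or a number of a turn 1, either way. A call with a gripper value outside its range is refused whole. The fingers move at their own pace and stop on an object; FORCE is the grip in N (left out, the last holds). Time passes only in rows, so rows that do not move let the fingers close. It gives the time, the measured TCP pose, the force and the opening at its end, in the units of the state.
- read_state(): the state, without advancing time (a new reading comes with each control period).
- capture(name): name is "scene" or "top" or "wrist"; returns a dict with "frame" (480x640x3 uint8, red, green, blue), "camera_matrix" (3x3 intrinsics, pixels), "k1" (the pictures are not rectified: a ray, as slopes to the right and down, at radius r is drawn at 1 + k1 r^2 times it, then the intrinsics apply), "rvec" (rotation vector, rad) and "tvec" (3), from world to camera coordinates, as OpenCV has them; the wrist camera has in their place "hand_eye" (4x4, takes a point from camera to tool coordinates, whose origin is the TCP and whose axes are the tool frame's). Camera axes: x right, y down, z forward; pixel columns grow to the right and rows downward; lengths in mm; the calibration is good to about 2 mm. A picture is of the moment at which its call begins: read the wrist's pose just before it. There is no depth.
- close_job(): hands the job in, once; it reports no verdict.
Trained networks look in a picture, given as the dict that the camera call returned (one of the last four; its "shot" number tells which), for a name from the list of things; names that differ only in an ending like _2 or _b are one class to them, and where a whole thing is asked for, a point or a joint stands for the part that bears it (a point fixed in the world has none). Each returns a list of dicts, best first, with "conf" (0 to 1); they miss things now and then, are a little off and sometimes report something else, mostly with a low value. They report only what shows in the picture. A call takes as long as a camera call. They do not tell look-alikes from the thing itself.
- find_in(picture, thing): "point" ([x, y, z] in mm, in the coordinates of the camera as it stood for that picture, good to about 4 mm: the middle of the surface that is visible of it).
The state is a dict: "time_s": time; "qpos": joint angles; "dq": joint speeds; "tau": joint torques, N m; "tool_pos": TCP position; "tcp_rot": TCP orientation; "force": force on the tool from outside, world axes, zero at the start; "moment": the same for the moment, N m; "width": finger opening in mm.
Only numpy, scipy, OpenCV 4.12 (cv2) and the standard library are available. Lean on these libraries where they do the work, as an engineer would, in place of code of your own. Each camera call takes 0.05 s, during which the arm holds its last target.

## Task

Press the red button on the telescoping filter stand and lower the tube to its next hole only, letting go of the button on the way so that the pin clicks in there and the button springs back up; push gently, never with more than 35 N. Then gently hang the white filter cup upright in the stand's ring, its flange resting flat on it, and let go. Leave the beaker and everything else where they are.

Things in the scene. Friction and masses are not known exactly. Their poses are not given: they have to be found in the camera images.
- stand: telescoping filter stand, fixed. Origin: on the bench top, on the post axis; z up, y along the T-bar, ring out to -y, pin holes facing +x. Grey foot plate 190 (x) x 290 (y) x 12, from y = -200 to +90. Grey square outer tube 34 wide, top 132 above the bench, with a brass strip with square holes on its +x face; an orange-red pin shows in the hole it is locked in.
- button_top (a point): centre of the top of the red sprung button, 24 dia, midway on the T-bar heading the inner tube; moves with both. At the start it is 10 above the flat top of the T-bar, which is 255 above the bench. Yellow T-bar 34 (x) x 110 (y) x 22 high; its flat shoulders lie 15 to 51 either side of the button along y. Press the button or push a shoulder straight down with shut fingertips.
- button (a joint): button travel, m: 0 up, 0.007 fully down (spring 3 N rising to 6 N). Fully down draws the locking pin from its hole. With the tube moved a few mm off a hole, the pin rides on the wall and keeps the button at about 0.006 even when let go (4 mm proud of the T-bar); it springs up to 0 when the pin snaps into a hole, but not while something holds the button down.
- post (a joint): how far the inner tube is lowered, m: 0 = start, locked in the top hole. With the pin drawn, friction holds the tube; 5 to 9 N down on button or shoulder slides it. The next hole is 0.028 to 0.044 below the first (differs each time, not measured: felt as a sudden hard stop as the pin snaps in); an unwanted hole follows 0.020 lower; the tube ends at 0.066.
- ring_center (a point): centre of the top face of the aluminium support ring, level with it: ring 76 outer dia, 52 bore, 8 thick, on an arm of the inner tube, 120 to the -y side of the post axis, 60 below the top of the T-bar; moves with the tube.
- cup: the white ceramic filter cup itself; origin at the centre of its underside, z up its axis. See cup_mid.
- cup_mid (a point): centre (half-way up) of the white ceramic filter cup, standing upright and loose, about 0.16 kg, 91 tall. From below: solid foot 44 dia x 45 high (chamfered), flange 72 dia x 4 thick (underside 45 above the cup's bottom, 0.5 below this point), round neck 50 dia x 42 high above the flange, which is where to grip it.
- cup_flange (a point): point on the cup's axis in the plane of the flange's underside; it comes to ring_center when the cup hangs in the ring. z is the cup's axis.
- beaker: glass beaker, 88 dia x 118 tall, loose on the foot plate under the ring; origin at the centre of its underside. To be left alone.
- wash_bottle: white wash bottle with red cap, 64 dia x 160 tall (mm), bystander to be left alone; origin at its underside
- amber_bottle: amber glass bottle, 68 dia x 150 tall (mm), bystander to be left alone; origin at its underside
- flask: green glass conical flask, 80 dia x 120 tall (mm), bystander to be left alone; origin at its underside
- dish: white shallow dish, 90 dia x 16 tall (mm), bystander to be left alone; origin at its underside
- spatula: spatula with blue handle lying on the bench (mm), bystander to be left alone; origin at its underside
- jar: small clear jar with blue cap, 56 dia x 70 tall (mm), bystander to be left alone; origin at its underside
Mind the look-alikes: they are no part of the job. Leave any pink or turquoise look-alike of the cup alone.

How it is judged (in metres and radians):
On the way, in this order (a step that is already met when the one before it is completed fails the run):
1. the tube is locked in the next hole down and the button is up again (value of joint post between 0.0255 and 0.0465 m and value of joint button below 0.002 m), for 0.3 s.
2. the cup hangs in the ring (horizontal distance between cup_flange and ring_center below 0.007 m and z of cup_flange in the frame of ring_center between -0.004 and 0.004 m and angle between cup_flange's own z axis and vertical below 0.1 rad), for 0.2 s.
At the end, for the whole second after the job is handed in: The tube is locked in the next hole (lowered 25.5 to 46.5 mm) with the button up to within 2 mm; the cup hangs in the ring, its axis within 7 mm of the ring's centre, its flange within 4 mm of the ring's top face, tilted less than 0.1 rad; the beaker is still (all of step 1 and all of step 2 and linear speed of beaker below 0.02 m/s); the robot touches nothing.
It fails at once if the cup is dropped or pressed on the stand with more than 40 N (contact force between cup and stand above 40 N).
It fails at once if the arm or fingers press on the stand with more than 35 N (contact force between any of the fingers, the arm and stand above 35 N).
It fails at once if the beaker is moved more than 15 mm (distance of beaker from where it was at the start of the episode above 0.015 m).
It fails at once if a bystander is moved more than 20 mm (distance of any of wash_bottle, amber_bottle, flask, dish, spatula, jar from where it was at the start of the episode above 0.02 m).
It also fails if it takes over 61 s, if anything falls off the work surface, if the arm or the gripper's body presses on something with over 40 N, if the wrist force passes 120 N, or if a joint passes its speed limit or range.

## Working session

There is one attempt and no reset: what is moved stays moved. The work goes in short steps, Python scripts to look and compute and a shell command to move; the robot and the scene stay as the last step left them, time stands still between calls to the robot, and variables do not carry over. Pictures are saved under pics/ and viewed, and the job is handed in when it is done.

```bash
ls; mkdir -p pics; cat > h.py <<'E'
from rig import *
import numpy as np, cv2
def save(p,n,crop=None,s=1):
    f=p["frame"][:,:,::-1]
    if crop: x0,y0,x1,y1=crop; f=f[y0:y1,x0:x1]
    if s!=1: f=cv2.resize(f,None,fx=s,fy=s,interpolation=cv2.INTER_CUBIC)
    cv2.imwrite("pics/"+n+".png",f)
def c2w(p,pt,st=None):
    pt=np.array(pt,float)
    if "rvec" in p:
        R=cv2.Rodrigues(np.array(p["rvec"],float))[0]; return R.T@(pt-np.array(p["tvec"]).ravel())
    q=(np.array(p["hand_eye"])@np.r_[pt,1])[:3]
    return np.array(st["tcp_rot"])@q+np.array(st["tool_pos"])
def proj(p,W,st=None):
    W=np.atleast_2d(np.array(W,float))
    if "rvec" in p:
        R=cv2.Rodrigues(np.array(p["rvec"],float))[0]; C=W@R.T+np.array(p["tvec"]).ravel()
    else:
        H=np.array(p["hand_eye"]); T=(W-np.array(st["tool_pos"]))@np.array(st["tcp_rot"])
        C=(T-H[:3,3])@H[:3,:3]
    s=C[:,:2]/C[:,2:]; r2=(s**2).sum(1,keepdims=True); s=s*(1+p["k1"]*r2)
    K=np.array(p["camera_matrix"]); return s@K[:2,:2].T+K[:2,2]
def ray(p,uv,st=None):
    K=np.array(p["camera_matrix"]); d=(np.array(uv,float)-K[:2,2])/[K[0,0],K[1,1]]
    s=d.copy()
    for _ in range(20): s=d/(1+p["k1"]*(s@s))
    v=np.r_[s,1]
    if "rvec" in p:
        R=cv2.Rodrigues(np.array(p["rvec"],float))[0]; return -R.T@np.array(p["tvec"]).ravel(), R.T@v
    H=np.array(p["hand_eye"]); R=np.array(st["tcp_rot"])
    return R@H[:3,3]+np.array(st["tool_pos"]), R@H[:3,:3]@v
def onz(p,uv,z,st=None):
    o,d=ray(p,uv,st); return o+d*(z-o[2])/d[2]
E
python3 - <<'E'
from h import *
for n in ["scene","top"]:
    p=capture(n); save(p,n+"0")
    for t in ["stand","button_top","ring_center","cup_mid","cup","beaker","wash_bottle","amber_bottle","flask","dish","jar","spatula"]:
        for d in find_in(p,t)[:4]:
            w=c2w(p,d["point"]); print(n,t,round(d["conf"],2),w.round(0),proj(p,w).round(0))
st=read_state(); print(st)
E
```

```text
pics
scene stand 0.79 [564.  98.  12.] [[344. 304.]]
scene stand 0.3 [556. 104. 266.] [[352. 251.]]
scene cup_mid 0.83 [ 314. -174.   56.] [[363. 192.]]
scene cup_mid 0.72 [ 508. -365.   56.] [[277. 179.]]
scene cup_mid 0.56 [ 431. -247.   58.] [[318. 192.]]
scene cup 0.91 [ 510. -361.   56.] [[277. 180.]]
scene cup 0.85 [ 432. -248.   56.] [[317. 192.]]
scene cup 0.82 [ 316. -180.   59.] [[362. 190.]]
scene cup 0.79 [ 395. -387.   58.] [[304. 160.]]
scene beaker 0.9 [540. -11.  75.] [[330. 259.]]
scene beaker 0.54 [591. 437.  42.] [[414. 409.]]
scene wash_bottle 0.73 [ 786. -128.  102.] [[229. 264.]]
scene amber_bottle 0.63 [731. 313. 104.] [[337. 389.]]
scene flask 0.94 [593. 430.  41.] [[412. 407.]]
scene dish 0.6 [ 652. -357.    8.] [[239. 209.]]
scene jar 0.61 [ 617. -416.   49.] [[239. 184.]]
scene spatula 0.9 [444. 400.   3.] [[448. 371.]]
top stand 0.65 [540.  54.  17.] [[299. 248.]]
top button_top 0.22 [541.  52.  15.] [[300. 247.]]
top ring_center 0.57 [551.  69. 259.] [[286. 234.]]
top cup_mid 0.83 [ 312. -180.   56.] [[395. 343.]]
top cup_mid 0.81 [ 427. -253.   56.] [[42
[... 910 characters left out ...]
96393403e+01, -1.41257405e-03,
        7.20409954e+01, -1.14567528e+00]), 'dq': array([ 0.12150278,  0.02780107, -0.03665335, -0.03019153,  0.06679304,
        0.00342677]), 'tau': array([-1.00459925e-03, -4.12354589e+01, -2.32229894e+01,  7.27521605e-02,
        3.76961986e-02, -1.07207359e-05]), 'tool_pos': array([ 135.44008706, -558.84706115,  238.98748057]), 'tcp_rot': array([[ 1.15908698e-05,  2.35552812e-01, -9.71861550e-01],
       [-1.60922421e-04, -9.71861537e-01, -2.35552811e-01],
       [-9.99999987e-01,  1.59124576e-04,  2.66410083e-05]]), 'force': array([ 0.55464224, -0.08056537,  0.74731824]), 'moment': array([ 0.02216872, -0.00456783,  0.00115496]), 'width': 90.87448853156044}
```

View pics/scene0.png

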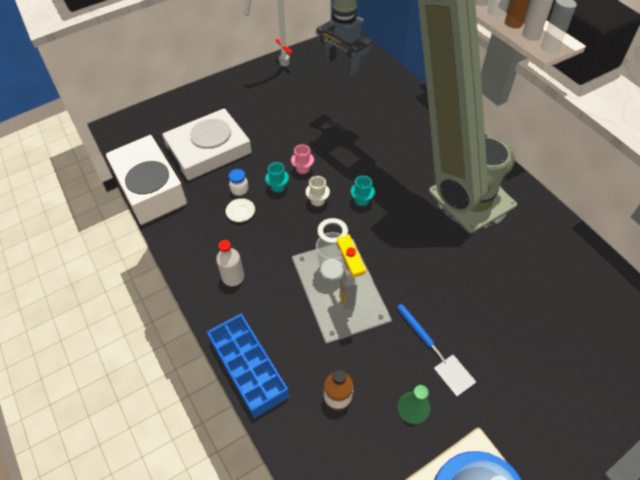

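View pics/top0.png

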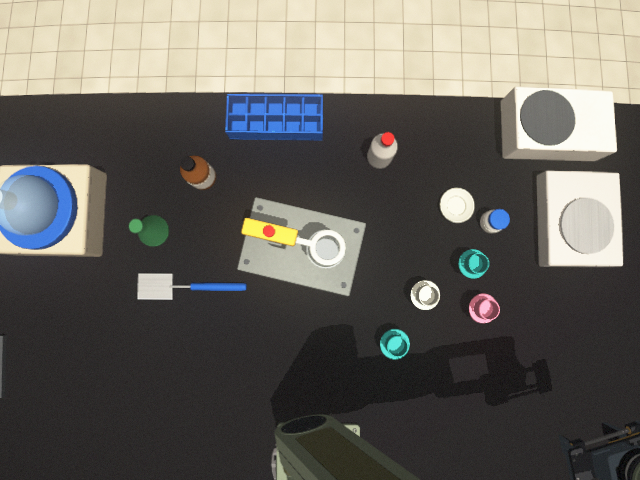

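```bash
python3 - <<'E'
import cv2
a=cv2.imread("pics/scene0.png")[120:240,230:430];b=cv2.imread("pics/top0.png")[180:370,270:520]
cv2.imwrite("pics/s1.png",cv2.resize(a,None,fx=4,fy=4,interpolation=2)); cv2.imwrite("pics/t1.png",cv2.resize(b,None,fx=3.15,fy=3.15,interpolation=2))
E
```

```text
(no output)
```

View pics/s1.png

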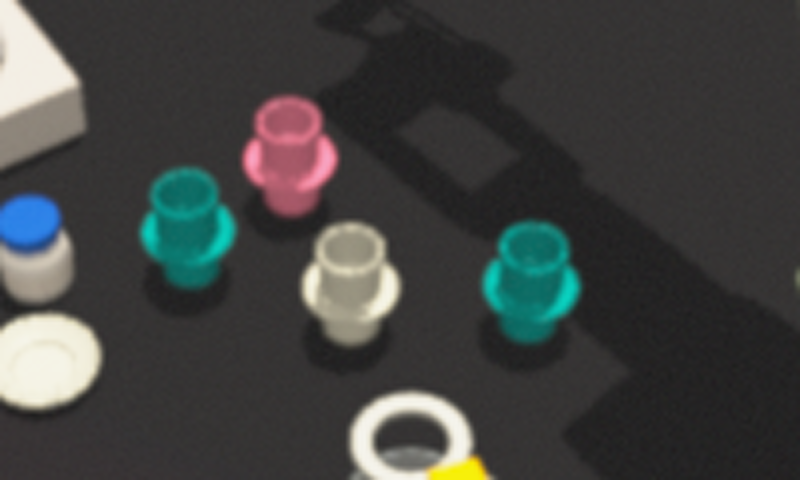

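View pics/t1.png

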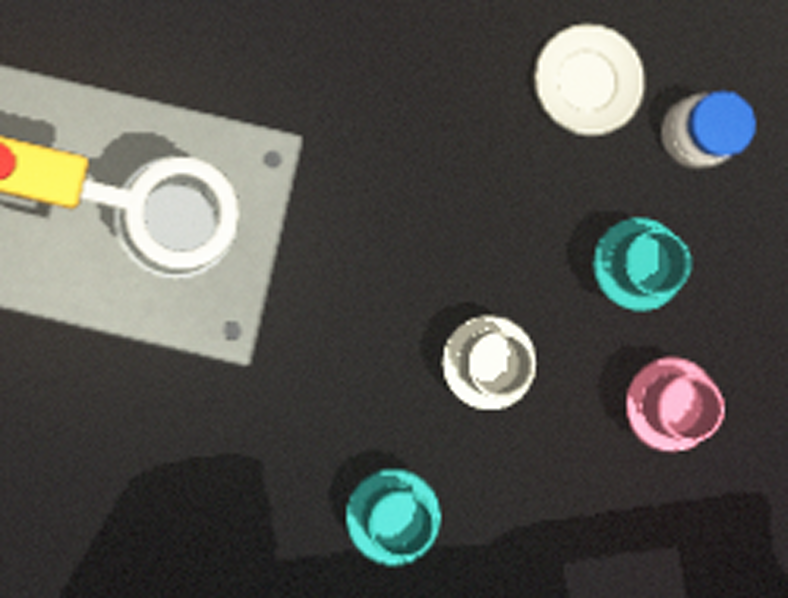

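```bash
python3 - <<'E'
from h import *
P={n:capture(n) for n in ["scene","top"]}
def tri(a,b):
    A=np.zeros((3,3));B=np.zeros(3)
    for n,uv in (("scene",a),("top",b)):
        o,d=ray(P[n],uv); d/=np.linalg.norm(d); M=np.eye(3)-np.outer(d,d); A+=M;B+=M@o
    x=np.linalg.solve(A,B); return x,[np.linalg.norm(proj(P[n],x)[0]-uv) for n,uv in (("scene",a),("top",b))]
cs={}
for n in P:
    f=P[n]["frame"]; hsv=cv2.cvtColor(f,cv2.COLOR_RGB2HSV)
    y=cv2.inRange(hsv,(20,150,120),(35,255,255)); r=cv2.inRange(hsv,(0,170,120),(8,255,255))|cv2.inRange(hsv,(172,170,120),(180,255,255))
    box=(slice(215,290),slice(320,380)) if n=="scene" else (slice(205,260),slice(230,310))
    for nm,m in (("red",r),("yel",y)):
        z=np.zeros_like(m); z[box]=m[box]
        k,l,s,c=cv2.connectedComponentsWithStats(z); i=1+s[1:,4].argmax(); print(n,nm,s[i],c[i].round(2)); cs[n,nm]=c[i]
        if nm=="red": print(onz(P[n],c[i],265).round(1))
        if nm=="yel":
            cnt=cv2.findContours(z,cv2.RETR_EXTERNAL,2)[0]; cnt=max(cnt,key=cv2.contourArea); rr=cv2.minAreaRect(cnt); bp=cv2.boxPoints(rr); print(bp.round(1)); print([onz(P[n],q,255).round(1) for q in bp])
print(tri(cs["scene","red"],cs["top","red"]))
# cup, ring whiteness
for n,bx in (("top",(405,275,447,315)),("top",(300,225,352,272)),("scene",(302,172,332,210)),("scene",(314,215,352,245))):
    x0,y0,x1,y1=bx; save(P[n],f"c_{n}_{x0}",bx,10)
E
cd pics; python3 - <<'E'
import cv2,numpy as np
I=[cv2.resize(cv2.imread(f),(390,290)) for f in ("c_top_405.png","c_top_300.png","c_scene_302.png","c_scene_314.png")]
cv2.imwrite("m.png",np.vstack([np.hstack(I[:2]),np.hstack(I[2:])]))
E
```

```text
scene red [347 248   8   8  49] [350.57 251.67]
[558.3 102.  265. ]
scene yel [337 234  28  43 552] [350.62 255.86]
[[334.4 238.2]
 [348.7 231.8]
 [366.5 272. ]
 [352.3 278.3]]
[array([564.6,  43.5, 255. ]), array([525.3,  46.2, 255. ]), array([554.9, 162.6, 255. ]), array([591.9, 159. , 255. ])]
top red [263 226  12  11 102] [268.4  230.84]
[556.2 102.5 265. ]
top yel [241 218  57  28 747] [267.5  230.92]
[[240.2 233.3]
 [244.1 216.8]
 [297.8 229.6]
 [293.9 246.1]]
[array([551.5, 159.9, 255. ]), array([584.7, 152.9, 255. ]), array([560.4,  45.1, 255. ]), array([527.4,  52.4, 255. ])]
(array([557.06840298, 102.02630814, 263.92898269]), [np.float64(0.41466402489137016), np.float64(0.48807066145481354)])
```

View pics/m.png

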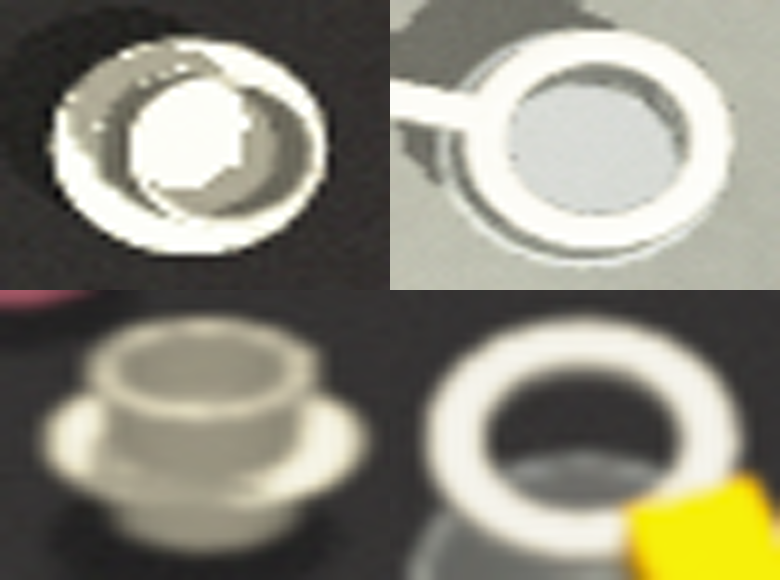

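```bash
python3 -m jog '[[[-0.5,0,0],[-1,0,0],0],[[-0.5,0,0],[-1,0,0],0],[[-0.5,0,0],[-1,0,0],0],[[-0.5,0,0],[-1,0,0],0],[[-0.5,0,0],[-1,0,0],0],[[-0.5,0,0],[-1,0,0],0],[[0,0,0],[-1,0,0],0],[[0,0,0],[-1,0,0],0],[[0,0,0],[-1,0,0],0],[[0,0,0],[-1,0,0],0],[[0,0,0],[-1,0,0],0],[[0,0,0],[-1,0,0],0]]' 10
python3 -m jog '[[[0,0,0],[-0.74,0,0],0],[[0,0,0],[0,0,0],0],[[0,0,0],[0,0,0],0]]'
python3 - <<'E'
from h import *
p=capture("top")
print("ring",onz(p,(327.7,247.7),195),"cup",onz(p,(425.6,295.2),49))
st=read_state(); R=st["tcp_rot"]; print(R.round(4)); 
for nm,t in (("btn",[557,102.2,300]),("cup",[429,-250,180])):
    print(nm,(R.T@(np.array(t)-st["tool_pos"])/30).round(3))
E
```

```text
time_s: 2.9
tool_pos: [135.5, -558.8, 328.9]
tcp_rot: [[0.0, 0.96, -0.279], [-0.0, -0.279, -0.96], [-1.0, 0.0, 0.0]]
force: [-0.4, 0.7, -0.2]
width: 0.6
time_s: 3.28
tool_pos: [135.5, -558.8, 328.9]
tcp_rot: [[0.0, 0.975, -0.22], [0.0, -0.22, -0.975], [-1.0, 0.0, -0.0]]
force: [0.4, -0.8, -1.1]
width: 0.7
ring [528.93927811 -15.51261753 195.        ] cup [ 425.80349468 -256.14949271   49.        ]
[[ 0.000e+00  9.755e-01 -2.201e-01]
 [-1.000e-04 -2.201e-01 -9.755e-01]
 [-1.000e+00  0.000e+00  1.000e-04]]
btn [  0.964   8.856 -24.586]
cup [  4.965   7.278 -12.195]
```

```bash
python3 -m jog '[[[0,0.354,-1],[0,0,0],0],[[0,0.354,-1],[0,0,0],0],[[0,0.354,-1],[0,0,0],0],[[0,0.354,-1],[0,0,0],0],[[0,0.354,-1],[0,0,0],0],[[0,0.354,-1],[0,0,0],0],[[0,0.354,-1],[0,0,0],0],[[0,0.354,-1],[0,0,0],0],[[0,0.354,-1],[0,0,0],0],[[0,0.354,-1],[0,0,0],0],[[0,0.354,-1],[0,0,0],0],[[0,0.354,-1],[0,0,0],0]]'
python3 -m jog '[[[0,0.354,-1],[0,0,0],0],[[0,0.354,-1],[0,0,0],0],[[0,0.354,-1],[0,0,0],0],[[0,0.354,-1],[0,0,0],0],[[0,0.354,-1],[0,0,0],0],[[0,0.354,-1],[0,0,0],0],[[0,0.354,-1],[0,0,0],0],[[0,0.354,-1],[0,0,0],0],[[0,0.354,-1],[0,0,0],0],[[0,0.354,-0.9],[0,0,0],0],[[0,0.354,-0.9],[0,0,0],0],[[0,0.354,-0.9],[0,0,0],0]]'
python3 -m jog '[[[0,0.354,-0.88],[0,0,0],0],[[0,0,0],[0,0,0],0],[[0,0,0],[0,0,0],0],[[0,0,0],[0,0,0],0]]'
python3 - <<'E'
from h import *
st=read_state(); p=capture("wrist"); save(p,"w1")
R=st["tcp_rot"]; print(st["tool_pos"].round(1),(R.T@(np.array([557,102.2,300])-st["tool_pos"])/30).round(3))
print(proj(p,[[557,102.2,265],[530,-15,195],[427,-254,91]],st).round(0))
f=p["frame"]; hsv=cv2.cvtColor(f,cv2.COLOR_RGB2HSV)
r=cv2.inRange(hsv,(0,170,100),(8,255,255))|cv2.inRange(hsv,(172,170,100),(180,255,255))
k,l,s,c=cv2.connectedComponentsWithStats(r); i=1+s[1:,4].argmax(); print(s[i],c[i],onz(p,c[i],265,st))
for d in find_in(p,"ring_center")[:2]+find_in(p,"button_top")[:2]: print(d["conf"],c2w(p,d["point"],st))
E
```

```text
time_s: 4.82
tool_pos: [339.2, -234.6, 329.1]
tcp_rot: [[0.0, 0.975, -0.22], [-0.0, -0.22, -0.975], [-1.0, 0.0, 0.0]]
force: [0.3, -0.2, 0.2]
width: 0.2
time_s: 6.32
tool_pos: [540.6, 79.8, 328.9]
tcp_rot: [[0.0, 0.976, -0.22], [-0.0, -0.22, -0.976], [-1.0, 0.0, 0.0]]
force: [0.0, -1.1, 0.3]
width: 0.2
time_s: 6.82
tool_pos: [555.8, 101.6, 329.2]
tcp_rot: [[0.0, 0.975, -0.22], [-0.0, -0.22, -0.975], [-1.0, 0.0, 0.0]]
force: [-0.0, -0.4, 0.0]
width: 0.4
[555.8 101.6 329.2] [ 0.973  0.034 -0.029]
[[318. 262.]
 [316. 388.]
 [273. 529.]]
[300 241  36  43 347] [317.72910663 253.19884726] [558.121591   106.90408802 265.        ]
0.62 [561.85761967 129.47682384 254.11622681]
0.73 [558.60867934 110.0964423  263.0007751 ]
```

View pics/w1.png

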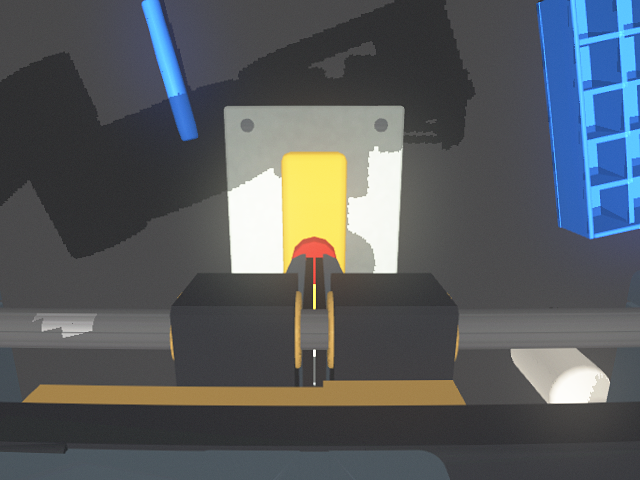

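```bash
python3 - <<'E'
from h import *
st=read_state(); p=capture("wrist")
R=st["tcp_rot"]
for uv,z in (((314,153),255),((314,237.5),265),((281,200),255),((347,200),255),((314,106),12),((228,200),12),((403,200),12)):
    w=onz(p,uv,z,st); print(uv,w.round(1),"rel tool",(R.T@(w-st["tool_pos"])).round(1))
E
```

```text
(314, 153) [567.4 155.9 255. ] rel tool [ 74.2  -0.8 -55.3]
(314, 237.5) [558.3 115.5 265. ] rel tool [ 64.2  -0.8 -13.9]
(281, 200) [545.5 136.3 255. ] rel tool [ 74.2 -17.9 -31.4]
(347, 200) [578.7 128.8 255. ] rel tool [ 74.2  16.2 -31.4]
(314, 106) [574.9 188.7  12. ] rel tool [317.2  -0.8 -89. ]
(228, 200) [461.8 113.3  12. ] rel tool [317.2 -94.5   9.5]
(403, 200) [647.9  71.3  12. ] rel tool [317.3  96.2   9.4]
```

```bash
python3 -m jog '[[[0.4,0,-0.02],[0,0,0],0],[[0.4,0,0],[0,0,0],0],[[0.3,0,0],[0,0,0],0],[[0.1,0,0],[0,0,0],0],[[0,0,0],[0,0,0],0]]'
python3 -m jog '[[[0.05,0,0],[0,0,0],0],[[0.05,0,0],[0,0,0],0],[[0.05,0,0],[0,0,0],0]]'
python3 -m jog '[[[0.05,0,0],[0,0,0],0],[[0.05,0,0],[0,0,0],0]]'
```

```text
time_s: 7.65
tool_pos: [556.4, 103.0, 292.7]
tcp_rot: [[-0.0, 0.976, -0.219], [-0.0, -0.219, -0.976], [-1.0, -0.0, 0.0]]
force: [-0.2, -0.1, 0.4]
width: 0.5
time_s: 8.02
tool_pos: [556.6, 103.0, 289.1]
tcp_rot: [[0.001, 0.976, -0.219], [0.0, -0.219, -0.976], [-1.0, 0.001, -0.0]]
force: [-0.9, -0.4, 2.7]
width: 0.7
time_s: 8.28
tool_pos: [556.6, 102.9, 285.9]
tcp_rot: [[0.001, 0.976, -0.219], [0.0, -0.219, -0.976], [-1.0, 0.001, -0.0]]
force: [-0.1, -0.7, 4.8]
width: 1.0
```

```bash
python3 -m jog '[[[0.05,0,0],[0,0,0],0],[[0.05,0,0],[0,0,0],0]]'
python3 -m jog '[[[0.03,0,0],[0,0,0],0]]'
python3 -m jog '[[[0.03,0,0],[0,0,0],0]]'
```

```text
time_s: 8.52
tool_pos: [556.6, 103.0, 283.0]
tcp_rot: [[0.001, 0.976, -0.219], [0.0, -0.219, -0.976], [-1.0, 0.001, -0.0]]
force: [-0.9, 0.6, 6.6]
width: 0.4
time_s: 8.65
tool_pos: [556.6, 103.0, 282.3]
tcp_rot: [[0.001, 0.976, -0.219], [0.0, -0.219, -0.976], [-1.0, 0.001, -0.0]]
force: [-1.2, -0.4, 6.5]
width: 0.6
time_s: 8.78
tool_pos: [556.6, 103.0, 281.5]
tcp_rot: [[0.001, 0.976, -0.219], [0.0, -0.219, -0.976], [-1.0, 0.001, -0.0]]
force: [-1.2, 0.2, 7.6]
width: 0.2
```

```bash
python3 -m jog '[[[0.04,0,0],[0,0,0],0],[[0.04,0,0],[0,0,0],0],[[0.04,0,0],[0,0,0],0]]'
python3 -m jog '[[[0.05,0,0],[0,0,0],0],[[0.05,0,0],[0,0,0],0],[[0.05,0,0],[0,0,0],0],[[0.05,0,0],[0,0,0],0]]'
```

```text
time_s: 9.15
tool_pos: [556.6, 103.0, 277.9]
tcp_rot: [[0.001, 0.976, -0.219], [0.0, -0.219, -0.976], [-1.0, 0.001, -0.0]]
force: [-1.6, 0.1, 7.5]
width: 0.3
time_s: 9.65
tool_pos: [556.6, 103.0, 271.9]
tcp_rot: [[0.001, 0.976, -0.219], [0.0, -0.219, -0.976], [-1.0, 0.001, -0.0]]
force: [-1.0, 0.8, 7.0]
width: 0.9
```

```bash
python3 -m jog '[[[-0.25,0,0],[0,0,0],0],[[-0.35,0,-0.2],[0,0,0],0],[[0,0,-0.4],[0,0,0],0],[[0,0,-0.4],[0,0,0],0],[[0,0,-0.12],[0,0,0],0],[[0,0,0],[0,0,0],0]]'
python3 - <<'E'
from h import *
st=read_state();print(st["tool_pos"])
p=capture("scene"); save(p,"s2",(290,180,400,320),4.2)
E
```

```text
time_s: 10.4
tool_pos: [563.7, 136.1, 288.6]
tcp_rot: [[-0.001, 0.976, -0.219], [-0.0, -0.219, -0.976], [-1.0, -0.001, 0.001]]
force: [0.7, -0.1, 1.2]
width: 0.7
[563.67997475 136.11479793 288.57662955]
```

View pics/s2.png

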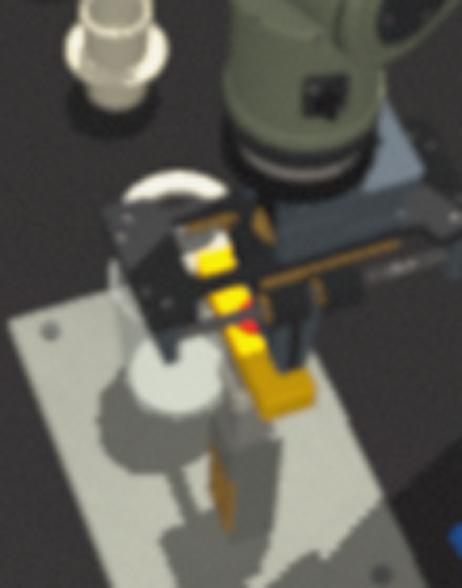

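```bash
python3 -m jog '[[[0.3,0,0.02],[0,0,0],0],[[0.2,0,0],[0,0,0],0],[[0.1,0,0],[0,0,0],0],[[0.03,0,0],[0,0,0],0]]'
python3 -m jog '[[[0.04,0,0],[0,0,0],0],[[0.04,0,0],[0,0,0],0]]'
python3 -m jog '[[[0.04,0,0],[0,0,0],0]]'
```

```text
time_s: 10.95
tool_pos: [563.6, 135.0, 269.8]
tcp_rot: [[-0.0, 0.976, -0.22], [-0.0, -0.22, -0.976], [-1.0, -0.0, 0.0]]
force: [-0.3, -0.9, 0.1]
width: 0.6
time_s: 11.2
tool_pos: [563.8, 135.1, 268.8]
tcp_rot: [[0.001, 0.976, -0.219], [0.0, -0.219, -0.976], [-1.0, 0.001, -0.0]]
force: [-1.7, -0.6, 8.2]
width: 0.4
time_s: 11.32
tool_pos: [563.8, 135.1, 268.6]
tcp_rot: [[0.002, 0.976, -0.219], [0.0, -0.219, -0.976], [-1.0, 0.002, -0.001]]
force: [-2.6, -0.1, 9.9]
width: 0.6
```

```bash
python3 -m jog '[[[0.03,0,0],[0,0,0],0]]'; python3 -m jog '[[[0.03,0,0],[0,0,0],0]]'
```

```text
time_s: 11.45
tool_pos: [563.8, 135.1, 268.1]
tcp_rot: [[0.003, 0.976, -0.219], [0.0, -0.219, -0.976], [-1.0, 0.002, -0.001]]
force: [-2.8, -0.6, 10.3]
width: 0.8
time_s: 11.58
tool_pos: [563.8, 135.1, 267.3]
tcp_rot: [[0.003, 0.976, -0.219], [0.0, -0.219, -0.976], [-1.0, 0.003, -0.001]]
force: [-1.8, -0.9, 11.0]
width: 0.3
```

```bash
python3 -m jog '[[[0.04,0,0],[0,0,0],0],[[0.04,0,0],[0,0,0],0],[[0.04,0,0],[0,0,0],0],[[0.04,0,0],[0,0,0],0]]'; python3 -m jog '[[[0.04,0,0],[0,0,0],0],[[0.04,0,0],[0,0,0],0],[[0.04,0,0],[0,0,0],0],[[0.04,0,0],[0,0,0],0],[[0.04,0,0],[0,0,0],0]]'
```

```text
time_s: 12.08
tool_pos: [563.8, 135.1, 262.6]
tcp_rot: [[0.003, 0.976, -0.219], [0.0, -0.219, -0.976], [-1.0, 0.003, -0.001]]
force: [-2.5, -0.2, 10.6]
width: 0.3
time_s: 12.7
tool_pos: [563.8, 135.1, 256.5]
tcp_rot: [[0.003, 0.976, -0.219], [0.0, -0.219, -0.976], [-1.0, 0.003, -0.001]]
force: [-3.9, 0.1, 10.9]
width: 0.4
```

```bash
for i in 1; do python3 -m jog '[[[0.04,0,0],[0,0,0],0],[[0.04,0,0],[0,0,0],0]]'; done
```

```text
time_s: 12.95
tool_pos: [563.8, 135.1, 254.1]
tcp_rot: [[0.003, 0.976, -0.219], [0.0, -0.219, -0.976], [-1.0, 0.002, -0.001]]
force: [-2.4, -0.9, 10.1]
width: 0.8
```

```bash
python3 -m jog '[[[0.04,0,0],[0,0,0],0]]'
```

```text
time_s: 13.08
tool_pos: [563.8, 135.1, 252.9]
tcp_rot: [[0.003, 0.976, -0.219], [0.0, -0.219, -0.976], [-1.0, 0.003, -0.001]]
force: [-2.7, 0.2, 10.1]
width: 0.4
```

```bash
python3 -m jog '[[[0.04,0,0],[0,0,0],0]]'
```

```text
time_s: 13.2
tool_pos: [563.8, 135.1, 251.7]
tcp_rot: [[0.003, 0.976, -0.219], [0.0, -0.219, -0.976], [-1.0, 0.002, -0.001]]
force: [-3.2, -1.4, 10.8]
width: 0.6
```

```bash
python3 -m jog '[[[0.04,0,0],[0,0,0],0]]'
```

```text
time_s: 13.32
tool_pos: [563.8, 135.1, 250.5]
tcp_rot: [[0.003, 0.976, -0.219], [0.0, -0.219, -0.976], [-1.0, 0.002, -0.001]]
force: [-3.7, -0.8, 10.2]
width: 0.9
```

```bash
python3 -m jog '[[[0.04,0,0],[0,0,0],0]]' | grep -E "tool_pos|force"
```

```text
tool_pos: [563.8, 135.1, 249.3]
force: [-2.6, -0.9, 10.9]
```

```bash
python3 -m jog '[[[0.04,0,0],[0,0,0],0]]' | grep -E "tool_pos|force"
```

```text
tool_pos: [563.8, 135.1, 248.1]
force: [-3.2, -1.4, 10.5]
```

```bash
python3 -m jog '[[[0.04,0,0],[0,0,0],0]]' | grep -E "tool_pos|force"
```

```text
tool_pos: [563.8, 135.1, 246.9]
force: [-3.4, 0.2, 10.8]
```

```bash
python3 -m jog '[[[0.04,0,0],[0,0,0],0]]' | grep -E "tool_pos|force"
```

```text
tool_pos: [563.8, 135.1, 245.7]
force: [-2.3, -0.9, 10.2]
```

```bash
python3 -m jog '[[[0.04,0,0],[0,0,0],0]]' | grep -E "tool_pos|force"
```

```text
tool_pos: [563.8, 135.1, 244.5]
force: [-2.7, 0.5, 10.1]
```

```bash
python3 -m jog '[[[0.04,0,0],[0,0,0],0]]' | grep -E "tool_pos|force"
```

```text
tool_pos: [563.8, 135.1, 243.2]
force: [-3.3, -0.4, 10.2]
```

```bash
python3 -m jog '[[[0.04,0,0],[0,0,0],0]]' | grep -E "tool_pos|force"
```

```text
tool_pos: [563.8, 135.1, 242.0]
force: [-3.6, -1.2, 10.4]
```

```bash
python3 -m jog '[[[0.04,0,0],[0,0,0],0]]' | grep -E "tool_pos|force"
```

```text
tool_pos: [563.8, 135.1, 240.8]
force: [-3.6, -1.3, 10.4]
```

```bash
python3 -m jog '[[[0.04,0,0],[0,0,0],0]]' | grep -E "tool_pos|force"
```

```text
tool_pos: [563.8, 135.1, 239.6]
force: [-3.0, -0.0, 9.7]
```

```bash
python3 -m jog '[[[0.04,0,0],[0,0,0],0]]' | grep -E "tool_pos|force"
```

```text
tool_pos: [563.8, 135.1, 237.9]
force: [-3.1, -0.4, 6.9]
```

```bash
python3 -m jog '[[[0.02,0,0],[0,0,0],0]]' | grep -E "tool_pos|force"
```

```text
tool_pos: [563.8, 135.1, 237.4]
force: [-2.6, -0.4, 10.3]
```

```bash
python3 -m jog '[[[0.02,0,0],[0,0,0],0]]' | grep -E "tool_pos|force"
```

```text
tool_pos: [563.8, 135.1, 237.3]
force: [-3.5, -1.9, 12.8]
```

```bash
python3 -m jog '[[[0.02,0,0],[0,0,0],0]]' | grep -E "tool_pos|force"
```

```text
tool_pos: [563.8, 135.1, 237.2]
force: [-4.5, -1.2, 14.2]
```

```bash
python3 -m jog '[[[0.03,0,0],[0,0,0],0]]' | grep -E "tool_pos|force"
python3 -m jog '[[[-0.3,0,0],[0,0,0],0],[[-0.9,0,0],[0,0,0],0],[[-0.9,0,0],[0,0,0],0],[[-0.2,0,-0.5],[0,0,0],0],[[0,0,-0.9],[0,0,0],0],[[0,0,-0.9],[0,0,0],0],[[0,0,-0.9],[0,0,0],0],[[0,0,0],[0,0,0],0]]' | grep -E "tool_pos|force|time"
python3 - <<'E'
from h import *
p=capture("scene"); save(p,"s3",(290,180,400,320),4.2)
q=capture("top"); save(q,"t3",(220,190,370,290),5)
f=q["frame"]; hsv=cv2.cvtColor(f,cv2.COLOR_RGB2HSV)
E
```

```text
tool_pos: [563.8, 135.1, 237.1]
force: [-5.8, -1.7, 19.0]
time_s: 16.08
tool_pos: [584.8, 231.1, 300.8]
force: [-0.2, -0.1, 0.2]
```

View pics/s3.png

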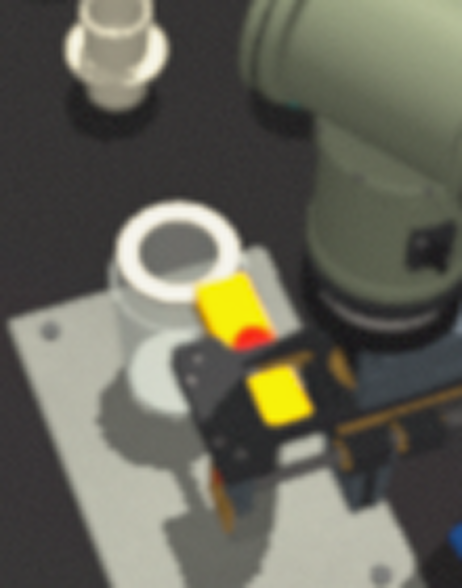

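View pics/t3.png

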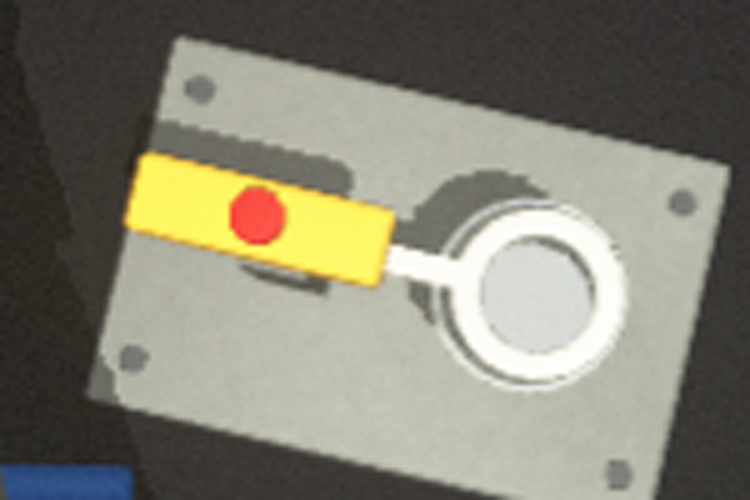

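```bash
python3 -m jog '[[[0,-0.08,0.6],[0,0,0],0],[[0,-0.08,1],[0,0,0],0],[[0,-0.08,1],[0,0,0],0],[[0,-0.08,1],[0,0,0],0],[[0,-0.08,1],[0,0,0],0],[[0,-0.08,1],[0,0,0],0.3],[[0,-0.08,1],[0,0,0],1],[[0,-0.08,1],[0,0,0],1],[[0,-0.08,1],[0,0,0],1],[[0,-0.08,1],[0,0,0],1],[[0,-0.08,1],[0,0,0],1],[[0,-0.08,1],[0,0,0],1]]' 
python3 -m jog '[[[0,-0.08,1],[0,0,0],1],[[0,-0.08,1],[0,0,0],1],[[0,-0.08,1],[0,0,0],1],[[0,-0.08,1],[0,0,0],1],[[0,-0.08,1],[0,0,0],1],[[0,-0.08,1],[0,0,0],1],[[0,-0.08,1],[0,0,0],1],[[0,-0.08,0.3],[0,0,0],1],[[0,0,0],[0,0,0],1],[[0,0,0],[0,0,0],1],[[0,0,0],[0,0,0],1]]' 
python3 - <<'E'
from h import *
st=read_state(); p=capture("wrist"); save(p,"w2")
print(st["tool_pos"].round(1),proj(p,[[426,-255.5,91],[426,-255.5,45]],st).round(0))
for d in find_in(p,"cup_mid")[:4]: print(d["conf"],c2w(p,d["point"],st).round(1),proj(p,c2w(p,d["point"],st),st).round(0))
p=capture("scene"); save(p,"s4",(290,180,400,320),4.2)
q=capture("top")
for n,g in (("s",p),("t",q)):
    f=g["frame"]; hsv=cv2.cvtColor(f,cv2.COLOR_RGB2HSV)
    r=cv2.inRange(hsv,(0,170,120),(8,255,255))|cv2.inRange(hsv,(172,170,120),(180,255,255))
    z=np.zeros_like(r); b=(slice(215,300),slice(320,380)) if n=="s" else (slice(205,260),slice(230,310)); z[b]=r[b]
    k,l,s,c=cv2.connectedComponentsWithStats(z); print([(a.tolist(),cc.round(1).tolist()) for a,cc in zip(s[1:],c[1:])])
    print("pred up",proj(g,[555.5,102.5,222.7]).round(1),"pred down",proj(g,[555.5,102.5,216.7]).round(1))
E
```

```text
time_s: 17.68
tool_pos: [478.4, -106.4, 302.6]
tcp_rot: [[0.0, 0.975, -0.221], [-0.001, -0.221, -0.975], [-1.0, 0.0, 0.001]]
force: [0.0, -0.3, 0.6]
width: 67.5
time_s: 19.05
tool_pos: [413.7, -313.1, 302.4]
tcp_rot: [[0.0, 0.976, -0.218], [0.0, -0.218, -0.976], [-1.0, 0.0, -0.0]]
force: [-0.0, -0.3, 0.3]
width: 91.4
[ 413.7 -313.1  302.4] [[314. 138.]
 [314. 137.]]
0.8 [ 306.9 -181.2   51.1] [[164.  84.]]
0.78 [ 396.9 -389.8   50.2] [[315. 281.]]
0.66 [ 500.6 -368.    53.2] [[417. 238.]]
0.56 [ 423.6 -256.8   53.3] [[312. 139.]]
[([347, 259, 7, 7, 44], [349.9, 262.0])]
pred up [[350.9 261.3]] pred down [[350.8 262.7]]
[([266, 228, 11, 11, 93], [270.9, 232.9])]
pred up [[270.7 233.2]] pred down [[271.1 233.5]]
```

View pics/w2.png

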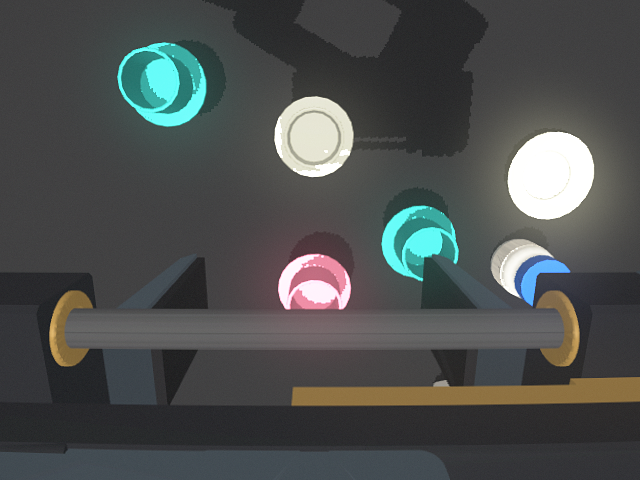

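View pics/s4.png

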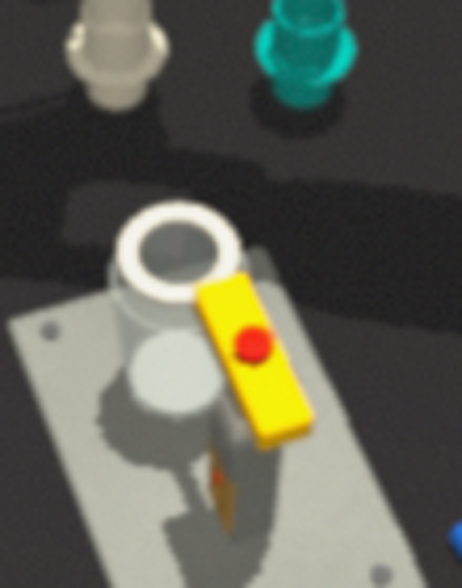

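```bash
python3 - <<'E'
from h import *
st=read_state(); p=capture("wrist"); f=p["frame"]
g=cv2.cvtColor(f,cv2.COLOR_RGB2GRAY); hsv=cv2.cvtColor(f,cv2.COLOR_RGB2HSV)
m=((g>110)&(hsv[:,:,1]<90)).astype(np.uint8); z=np.zeros_like(m); z[80:190,260:370]=m[80:190,260:370]
c=max(cv2.findContours(z,0,2)[0],key=cv2.contourArea); e=cv2.fitEllipse(c); print(e)
w=onz(p,e[0],49,st); print("cup",w)
R=st["tcp_rot"]; print((R.T@(np.r_[w[:2],79]-st["tool_pos"])/30).round(3))
s=capture("scene")
print("start pred",proj(s,[555.5,102.5,265]),"meas 350.57 251.67")
hs=cv2.cvtColor(s["frame"],cv2.COLOR_RGB2HSV); y=cv2.inRange(hs,(20,150,120),(35,255,255)); z=np.zeros_like(y); z[215:300,320:380]=y[215:300,320:380]
k,l,ss,cc=cv2.connectedComponentsWithStats(z); i=1+ss[1:,4].argmax(); print("yel now",ss[i],cc[i],"start yel 350.62 255.86, red 350.57 251.67")
E
```

```text
((313.4336853027344, 135.79368591308594), (78.90569305419922, 80.2779312133789), 173.98858642578125)
cup [ 425.57039751 -254.56366285   49.        ]
[ 7.442 -0.044 -2.003]
start pred [[351.67793877 251.28838847]] meas 350.57 251.67
yel now [337 245  27  42 514] [349.89299611 266.19455253] start yel 350.62 255.86, red 350.57 251.67
```

```bash
python3 -m jog '[[[0,-0.04,-0.8],[0,0,0],1],[[0,0,-0.8],[0,0,0],1],[[0.4,0,-0.4],[0,0,0],1],[[1,0,0],[0,0,0],1],[[1,0,0],[0,0,0],1],[[1,0,0],[0,0,0],1],[[1,0,0],[0,0,0],1],[[1,0,0],[0,0,0],1],[[0.5,0,0],[0,0,0],1],[[0,0,0],[0,0,0],1],[[0,0,0],[0,0,0],1]]' 
python3 - <<'E'
from h import *
st=read_state(); p=capture("wrist"); save(p,"w3")
R=st["tcp_rot"]; print((R.T@(np.r_[425.6,-254.6,79]-st["tool_pos"])/30).round(3))
print(proj(p,[[425.6,-254.6,91],[425.6-5.5,-254.6+24.4,91],[425.6-7.9,-254.6+35,49]],st))
E
```

```text
time_s: 20.72
tool_pos: [426.2, -255.5, 126.1]
tcp_rot: [[0.002, 0.976, -0.219], [-0.001, -0.219, -0.976], [-1.0, 0.002, 0.001]]
force: [0.9, -1.2, 1.1]
width: 91.0
[ 1.571 -0.029 -0.028]
[[314.00416101 282.38787865]
 [289.22859537 233.19127527]
 [284.36105351 195.4663944 ]]
```

View pics/w3.png

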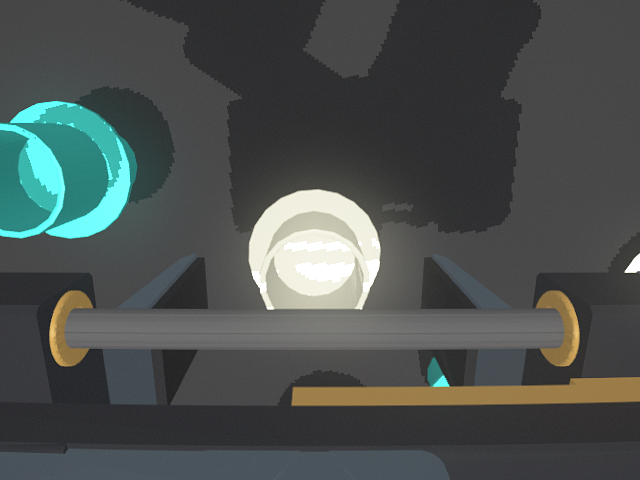

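```bash
python3 - <<'E'
from h import *
st=read_state(); p=capture("wrist"); R=st["tcp_rot"]
for uv,z,r in (((315,230),91,25),((315,190),49,36)):
    w=onz(p,uv,z,st); print((R.T@(w-st["tool_pos"])).round(1), "center z", ((R.T@(w-st["tool_pos"]))[2]+r).round(1))
E
```

```text
[ 35.3  -0.4 -24.8] center z 0.2
[ 77.3  -0.3 -36.1] center z -0.1
```

Centred within 1 mm; descend 47 mm and grip.

```bash
python3 -m jog '[[[0.5,-0.015,-0.01],[0,0,0],1],[[0.6,0,0],[0,0,0],1],[[0.35,0,0],[0,0,0],1],[[0.11,0,0],[0,0,0],1],[[0,0,0],[0,0,0],1],[[0,0,0],[0,0,0],0.4],[[0,0,0],[0,0,0],0.4],[[0,0,0],[0,0,0],0.4],[[0,0,0],[0,0,0],0.4]]' 12
python3 -m jog '[[[0,0,0],[0,0,0],0.4],[[0,0,0],[0,0,0],0.4],[[0,0,0],[0,0,0],0.4]]' 12
```

```text
time_s: 21.95
tool_pos: [425.1, -254.7, 78.6]
tcp_rot: [[0.0, 0.976, -0.219], [-0.0, -0.219, -0.976], [-1.0, 0.0, 0.0]]
force: [-0.7, -1.1, -0.7]
width: 54.1
time_s: 22.32
tool_pos: [425.3, -254.8, 78.5]
tcp_rot: [[0.0, 0.976, -0.219], [-0.0, -0.219, -0.976], [-1.0, 0.0, 0.0]]
force: [0.4, -0.4, 0.7]
width: 48.7
```

```bash
python3 -m jog '[[[0,0,0],[0,0,0],0.4],[[-0.05,0,0],[0,0,0],0.4],[[-0.3,0,0],[0,0,0],0.4],[[-0.7,0,0],[0,0,0],0.4],[[-1,0,0],[0,0,0],0.4],[[-1,0,0],[0,0,0],0.4],[[-1,0,0],[0,0,0],0.4],[[-1,0,0],[0,0,0],0.4],[[-0.7,0,0],[0,0,0],0.4],[[-0.3,0,0],[0,0,0],0.4],[[0,0,0],[0,0,0],0.4],[[0,0,0],[0,0,0],0.4]]' 20
python3 - <<'E'
from h import *
st=read_state(); p=capture("wrist"); save(p,"w4")
q=capture("scene"); save(q,"s5",(260,100,400,240),4)
R=st["tcp_rot"]; print(st["tool_pos"],(R.T@(np.r_[529.0,-15,260]-st["tool_pos"])/30).round(3))
t=capture("top")
g=cv2.cvtColor(t["frame"],cv2.COLOR_RGB2GRAY); m=((g>225)).astype(np.uint8); z=np.zeros_like(m); z[225:275,306:352]=m[225:275,306:352]
c=max(cv2.findContours(z,0,2)[0],key=cv2.contourArea); e=cv2.fitEllipse(c); print(e,onz(t,e[0],152.7)); save(t,"t5",(220,190,370,290),5)
E
```

```text
time_s: 23.82
tool_pos: [424.6, -254.4, 259.0]
tcp_rot: [[-0.002, 0.976, -0.219], [0.001, -0.219, -0.976], [-1.0, -0.002, -0.001]]
force: [0.7, 0.7, -1.3]
width: 48.9
[ 424.571778   -254.35718742  258.95929055] [-0.033  1.645 -8.548]
((326.6512145996094, 248.25582885742188), (32.39223861694336, 35.592491149902344), 101.59513092041016) [530.37225107 -13.71883101 152.7       ]
```

View pics/w4.png

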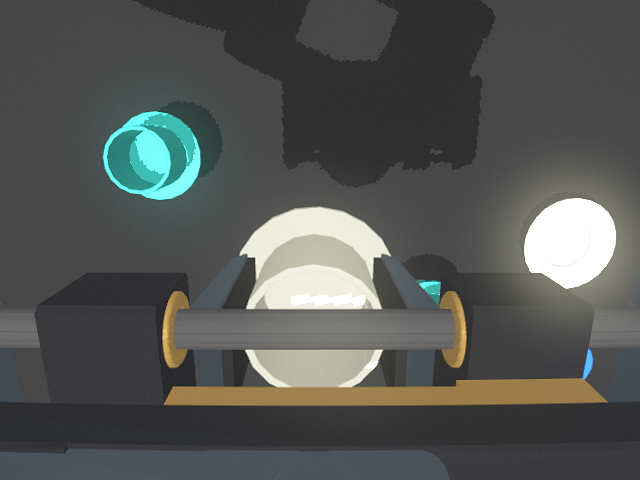

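View pics/s5.png

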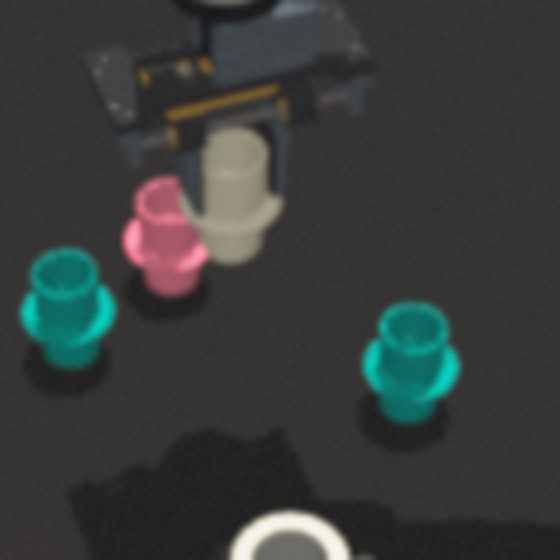

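```bash
python3 -m jog '[[[0,0.1,-0.4],[0,0,0],0.4],[[0,0.15,-0.8],[0,0,0],0.4],[[0,0.2,-1],[0,0,0],0.4],[[0,0.2,-1],[0,0,0],0.4],[[0,0.2,-1],[0,0,0],0.4],[[0,0.2,-1],[0,0,0],0.4],[[0,0.2,-1],[0,0,0],0.4],[[0,0.2,-1],[0,0,0],0.4],[[0,0.2,-0.7],[0,0,0],0.4],[[0,0.15,-0.4],[0,0,0],0.4],[[0,0.05,-0.26],[0,0,0],0.4],[[0,0,0],[0,0,0],0.4]]'
python3 -m jog '[[[0,-0.12,0],[0,0,0],0.4],[[0,0,0],[0,0,0],0.4],[[0,0,0],[0,0,0],0.4]]'
python3 - <<'E'
from h import *
st=read_state(); p=capture("wrist"); save(p,"w5")
q=capture("scene"); save(q,"s6",(270,160,410,300),4)
t=capture("top"); save(t,"t6",(220,190,370,290),5)
R=st["tcp_rot"]; print(st["tool_pos"],(R.T@(np.r_[529.4,-14.7,260]-st["tool_pos"])/30).round(3))
E
```

```text
time_s: 25.48
tool_pos: [535.5, -16.2, 259.8]
tcp_rot: [[-0.0, 0.976, -0.219], [-0.0, -0.219, -0.976], [-1.0, -0.0, 0.0]]
force: [0.3, 0.7, -2.0]
width: 48.8
time_s: 25.85
tool_pos: [531.9, -15.9, 260.1]
tcp_rot: [[0.0, 0.975, -0.22], [-0.0, -0.22, -0.975], [-1.0, 0.0, 0.0]]
force: [0.2, -0.3, -1.1]
width: 48.7
[531.91217128 -15.87398418 260.07332083] [ 0.002 -0.09  -0.02 ]
```

View pics/w5.png

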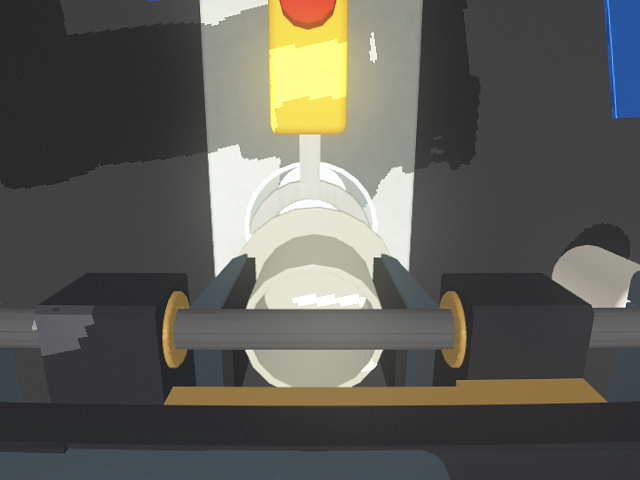

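View pics/s6.png

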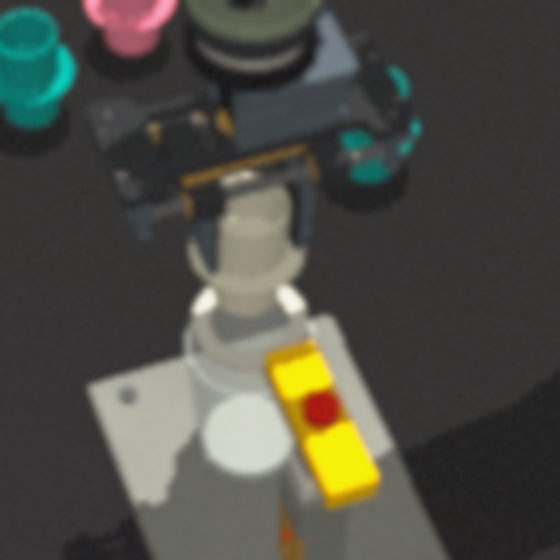

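View pics/t6.png

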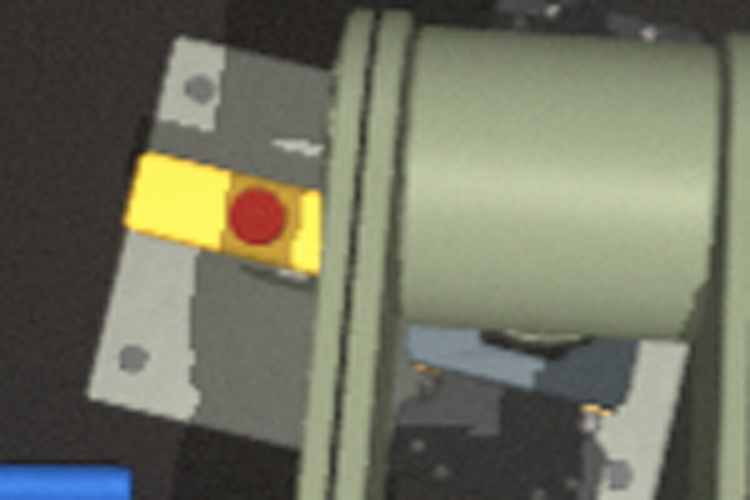

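```bash
python3 - <<'E'
from h import *
st=read_state(); p=capture("wrist"); R=st["tcp_rot"]
save(p,"w5c",(230,0,390,240),2.5)
T=lambda uv,z:(R.T@(onz(p,uv,z,st)-st["tool_pos"])).round(1)
print("edges",T((270,60),212.7),T((347.5,60),212.7)); print("end",T((308,128),212.7),T((308,133),212.7),T((308,133),190.7)); print("btn near",T((308,27),222.7))
print("arm",T((310,160),160))
E
```

```text
edges [ 47.3 -19.4 -95.7] [ 47.3  13.3 -95.7]
end [ 47.3  -3.5 -67.6] [ 47.3  -3.5 -65.5] [ 69.3  -3.8 -65.2]
btn near [  37.3   -3.2 -106.5]
arm [100.   -3.1 -49.9]
```

View pics/w5c.png

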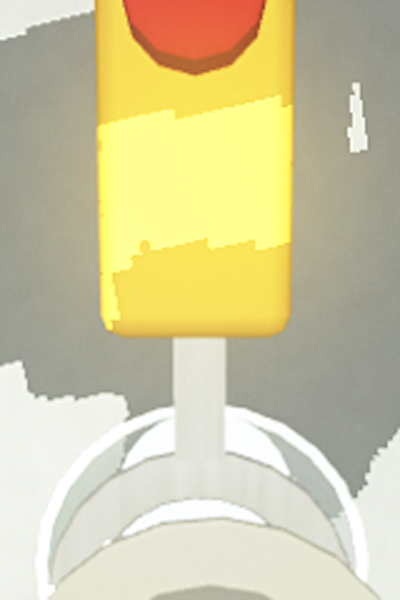

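```bash
python3 - <<'E'
from h import *
st=read_state(); p=capture("wrist"); R=st["tcp_rot"]; z0=st["tool_pos"][2]
T=lambda uv,z:(R.T@(onz(p,uv,z,st)-st["tool_pos"])).round(1)
print("flange far", T((316,207),z0-29.5), "ring far",T((310,179.5),152.7),"btn",T((308,24.5),222.7))
print("flange L/R",T((242,257),z0-29.5),T((392,257),z0-29.5),"bore far",T((308,199.5),152.7))
E
```

```text
flange far [ 29.5  -0.  -35.9] ring far [107.2  -3.2 -38. ] btn [  37.2   -3.2 -107.5]
flange L/R [ 29.5 -31.5 -14.4] [ 29.5  32.4 -14.4] bore far [107.2  -4.4 -26.1]
```

```bash
python3 -m jog '[[[0.2,-0.1,0],[0,0,0],0.4],[[0.5,-0.007,0],[0,0,0],0.4],[[0.1,0,0],[0,0,0],0.4],[[0,0,0],[0,0,0],0.4],[[0,0,0],[0,0,0],0.4]]'
python3 - <<'E'
from h import *
st=read_state(); p=capture("wrist"); save(p,"w6",(200,0,440,300),2.5); R=st["tcp_rot"]; print(st["tool_pos"],st["force"])
q=capture("scene"); save(q,"s7",(290,180,390,280),5)
E
```

```text
time_s: 26.72
tool_pos: [529.2, -14.8, 236.1]
tcp_rot: [[0.001, 0.976, -0.219], [-0.0, -0.219, -0.976], [-1.0, 0.001, -0.0]]
force: [0.4, 0.6, -0.8]
width: 48.4
[529.20321589 -14.82715374 236.1437364 ] [ 0.43053844  0.57444334 -0.82647329]
```

View pics/w6.png

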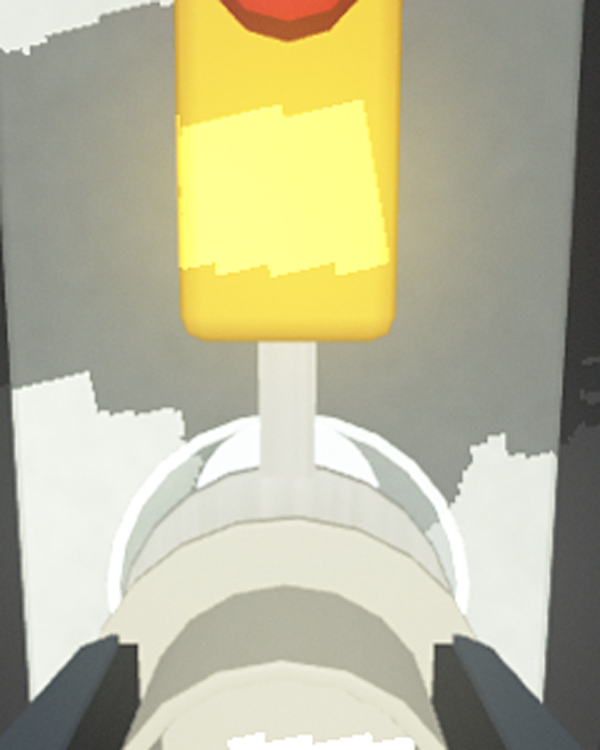

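View pics/s7.png

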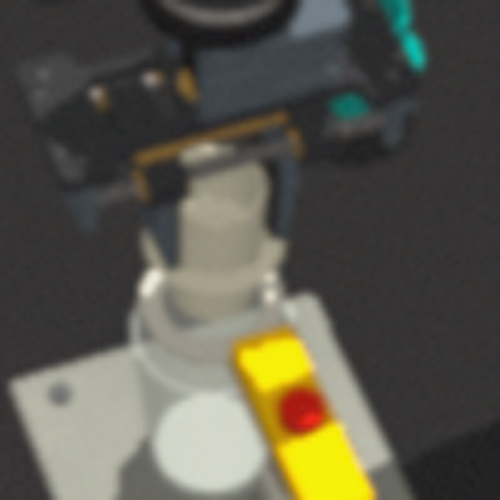

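```bash
python3 -m jog '[[[0.1,0,0],[0,0,0],0.4],[[0.1,0,0],[0,0,0],0.4],[[0.1,0,0],[0,0,0],0.4],[[0.1,0,0],[0,0,0],0.4]]' | grep -E "tool_pos|force"
python3 -m jog '[[[0,0,0],[0,0,0],0.4]]' | grep -E "tool_pos|force"
```

```text
tool_pos: [528.9, -14.8, 223.7]
force: [-0.5, -0.8, -1.5]
tool_pos: [528.8, -14.8, 223.6]
force: [0.4, -0.7, -0.3]
```

```bash
python3 -m jog '[[[0.15,0,0],[0,0,0],0.4],[[0.15,0,0],[0,0,0],0.4],[[0.15,0,0],[0,0,0],0.4]]' | grep -E "tool_pos|force"
python3 -m jog '[[[0.2,0,0],[0,0,0],0.4],[[0.2,0,0],[0,0,0],0.4],[[0.15,0,0],[0,0,0],0.4],[[0.08,0,0],[0,0,0],0.4],[[0,0,0],[0,0,0],0.4]]' | grep -E "tool_pos|force"
python3 -m jog '[[[0.03,0,0],[0,0,0],0.4],[[0,0,0],[0,0,0],0.4]]' | grep -E "tool_pos|force"
```

```text
tool_pos: [528.9, -14.8, 210.0]
force: [-0.4, -0.8, -2.8]
tool_pos: [528.9, -14.9, 191.4]
force: [-0.2, -1.3, -1.8]
tool_pos: [529.0, -14.8, 190.7]
force: [-0.5, -0.3, -1.0]
```

```bash
python3 -m jog '[[[0.04,0,0],[0,0,0],0.4],[[0.04,0,0],[0,0,0],0.4]]' | grep -E "tool_pos|force"
python3 -m jog '[[[0.03,0,0],[0,0,0],0.4],[[0,0,0],[0,0,0],0.4]]' | grep -E "tool_pos|force"
```

```text
tool_pos: [528.9, -14.8, 188.2]
force: [0.3, -0.2, -1.0]
tool_pos: [528.9, -14.8, 187.2]
force: [-0.3, 0.1, -1.5]
```

```bash
python3 -m jog '[[[0.03,0,0],[0,0,0],0.4],[[0,0,0],[0,0,0],0.4]]' | grep -E "tool_pos|force"
```

```text
tool_pos: [528.9, -14.8, 186.4]
force: [-0.1, 0.0, -1.1]
```

```bash
python3 -m jog '[[[0.02,0,0],[0,0,0],0.4],[[0,0,0],[0,0,0],0.4]]' | grep -E "tool_pos|force"
```

```text
tool_pos: [528.9, -14.8, 185.8]
force: [0.0, 0.1, -1.3]
```

```bash
python3 -m jog '[[[0.02,0,0],[0,0,0],0.4],[[0,0,0],[0,0,0],0.4]]' | grep -E "tool_pos|force"
```

```text
tool_pos: [529.0, -14.8, 185.6]
force: [-0.8, -0.2, 1.7]
```

```bash
python3 -m jog '[[[0.02,0,0],[0,0,0],0.4],[[0,0,0],[0,0,0],0.4]]' | grep -E "tool_pos|force"
```

```text
tool_pos: [529.2, -14.8, 185.2]
force: [-1.4, 0.7, 5.8]
```

```bash
python3 -m jog '[[[-0.02,0,0],[0,0,0],0.4],[[0,0,0],[0,0,0],0.6],[[0,0,0],[0,0,0],0.7],[[0,0,0],[0,0,0],0.8],[[0,0,0],[0,0,0],0.9],[[0,0,0],[0,0,0],0.9]]'
python3 - <<'E'
from h import *
p=capture("wrist"); save(p,"w7"); q=capture("scene"); save(q,"s8",(290,180,390,280),5)
E
```

```text
time_s: 30.95
tool_pos: [528.9, -14.8, 185.2]
tcp_rot: [[-0.0, 0.976, -0.219], [-0.0, -0.219, -0.976], [-1.0, -0.0, 0.0]]
force: [-0.1, 0.4, -0.3]
width: 82.0
```

View pics/w7.png

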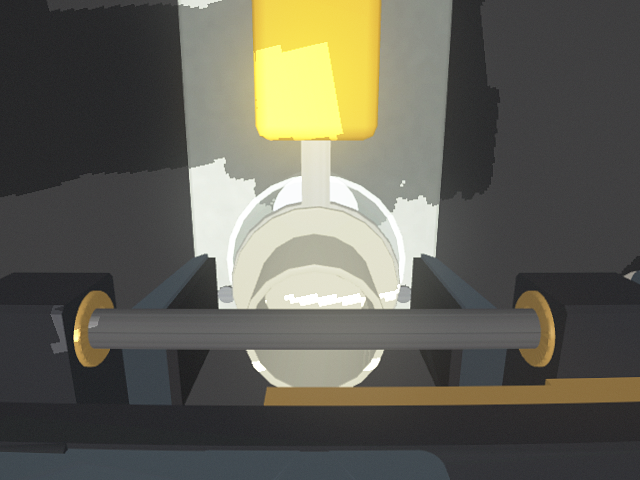

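View pics/s8.png

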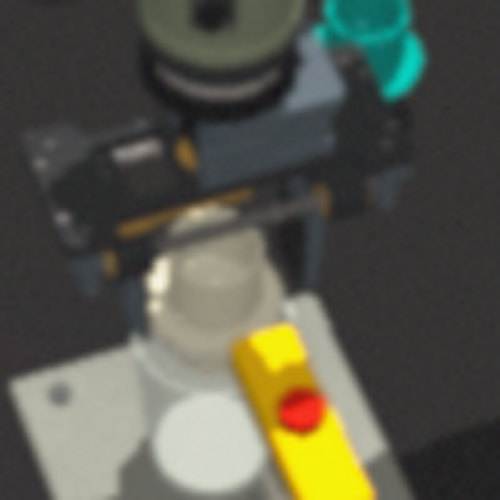

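The cup sits centred in the ring, and the fingers are clear of it. Retreat straight up, then away.

```bash
python3 -m jog '[[[-0.1,0,0],[0,0,0],0.9],[[-0.4,0,0],[0,0,0],0.9],[[-0.8,0,0],[0,0,0],0.9],[[-1,0,0],[0,0,0],0.9],[[-1,0,0],[0,0,0],0.9],[[-0.8,0,0],[0,0,0],0.9],[[0,0,0.7],[0,0,0],0.9],[[0,0,1],[0,0,0],0.9],[[0,0,1],[0,0,0],0.9],[[0,0,1],[0,0,0],0.9],[[0,0,1],[0,0,0],0.9],[[0,0,0.8],[0,0,0],0.9]]'
python3 -m jog '[[[0,0,1],[0,0,0],0.9],[[0,0,1],[0,0,0],0.9],[[0,0,0],[0,0,0],0.9],[[0,0,0],[0,0,0],0.9]]'
python3 - <<'E'
from h import *
q=capture("scene"); save(q,"s9",(290,180,390,280),5); save(q,"s9f")
t=capture("top"); save(t,"t9",(220,190,370,290),5); 
g=t["frame"].astype(int); 
for n,p in (("scene",q),("top",t)):
    for th in ("cup","beaker"):
        for d in find_in(p,th)[:5]: print(n,th,round(d["conf"],2),c2w(p,d["point"]).round(0))
    print("proj flange c, rim c",proj(p,[[529,-14.8,152.7+4],[529,-14.8,152.7+46]]).round(1))
E
```

```text
time_s: 32.55
tool_pos: [492.5, -176.9, 309.3]
tcp_rot: [[0.001, 0.976, -0.22], [-0.001, -0.22, -0.976], [-1.0, 0.001, 0.0]]
force: [0.9, 1.4, -0.1]
width: 81.9
time_s: 33.05
tool_pos: [479.7, -233.8, 308.8]
tcp_rot: [[0.001, 0.976, -0.219], [0.0, -0.219, -0.976], [-1.0, 0.001, -0.0]]
force: [-0.1, -0.3, -0.2]
width: 82.0
scene cup 0.88 [ 509. -362.   59.]
scene cup 0.71 [ 315. -179.   59.]
scene cup 0.61 [535. -12. 167.]
scene cup 0.58 [ 395. -384.   58.]
scene cup 0.23 [563.  98. 212.]
scene beaker 0.6 [551.   5.  72.]
proj flange c, rim c [[333.  239. ]
 [333.2 229.4]]
top cup 0.74 [531. -17. 159.]
top cup 0.69 [ 392. -404.   60.]
top cup 0.63 [ 310. -178.   52.]
top beaker 0.59 [523.  -0. 128.]
proj flange c, rim c [[327.2 248.8]
 [327.4 247.6]]
```

View pics/s9.png

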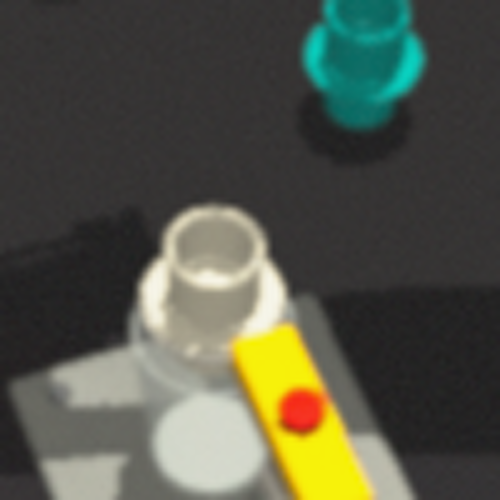

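View pics/t9.png

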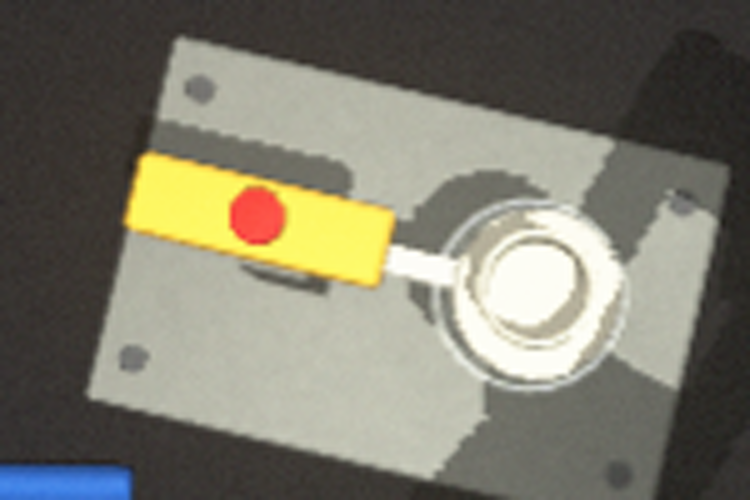

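View pics/s9f.png

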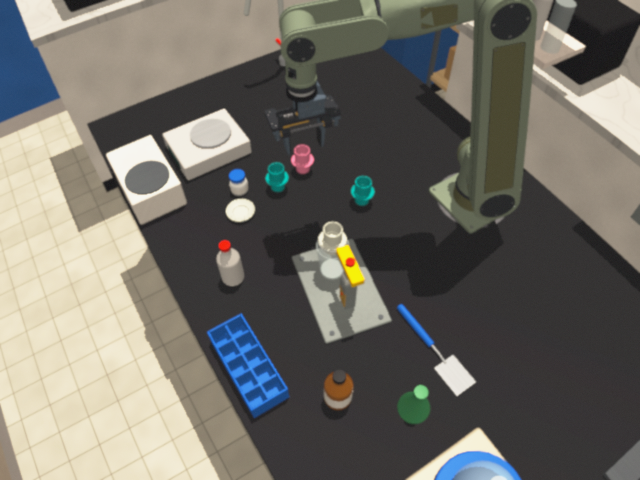

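```bash
python3 -c "
from rig import *
print(close_job())"
```

```text
the job is handed in; nothing more can be done
None
```

The tube is locked in the next hole with the button up, and the white cup hangs in the ring. I handed the job in at about 33 s of the 61 s allowed. The system gave no verdict.

**Lowering the tube:** I pressed the button with shut fingertips and slid the tube about 11 mm (6.5–8 N). I let the button go and pushed a shoulder at 10–11 N until the force dipped and then met a hard stop about 42 mm down. The highest push I read was 19 N. Judged against the T-bar in the scene picture, the button was back up. A second check, predicting its absolute position, was too imprecise to tell up from down.

**Hanging the cup:** I gripped the white cup by its neck and lowered it, feeling no contact until about 6 N as the flange seated. I then released it and drew back.

**Last pictures:** The cup stands upright and centred in the ring, and its detected position agrees with the ring centre to within about 7 mm, which is near the network's own error. The wrist view on the way down agreed to about 1 mm.
- **Beaker:** It looks unmoved. The network's two readings of its position did not agree with each other, since it is partly hidden under the cup, so I judged it by eye.
- **Bystanders and look-alikes:** All look to be in their original places.
- **Gripper:** It is clear of everything.

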